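Shut the tea caddy and screw its clamp tight

ROBOT

A 7-joint arm with a two-finger parallel gripper is mounted at the origin on the work surface. World frame = base frame: x ahead of the robot, y to its left, z up, the work surface at z = 0. Lengths are in m, angles in rad, forces in N, time in s.
With the tool pointing down it reaches from about 0.425 to 0.875 m from the base axis. Payload 4.7 kg.
Tool frame: the origin (TCP) lies midway between the tips of the shut fingers; the grasp point (between the pads) lies 19 mm behind it; x points along the fingers, z is the direction in which the jaws open and shut, and the axes are right-handed (so a half turn about x gives the same grasp; the last joint's range is limited). The gripper opens to 87 mm and grips with 3 to 60 N. Pads are 19 mm wide; open, the fingers measure 117 mm over their backs; the gripper's body (75 mm by 190 mm) begins 51 mm behind the grasp point.
Start: joints at [-1.205, 0.321, -0.07, 1.45, 0.023, 1.371, -0.057], TCP at [0.224, 0.61, 0.223] pointing down, gripper open.
Joint ranges: [-2.86, 2.86], [-0.3, 2.09], [-1.38, 1.24], [0.06, 2.45], [-1.56, 4.7], [0.09, 2.05], [-2.69, 2.69]. Speed limits (rad/s): [2.57, 2.57, 3.14, 3.14, 3.14, 3.14, 3.14].

INTERFACE

Orientations are given as a rotation vector (axis times angle).
In Python, from bench import ctrl, vision, close_job gives the robot as it stands. The module is installed in compiled form; this text tells all that it offers.
- The arm moves only by the tool servo_tool, never from a script. Its argument "commands" is a list that holds one entry, the list of rows, each a list of 7 numbers: the turn, a rotation vector about the tool's x, y, z in degrees, then the shift along the tool's x, y, z in mm, then the finger opening in mm, from 0 to 87. In form: [[[wx, wy, wz, x, y, z, grip], ...]]. A call has 1 to 5 rows; each row is the pose to reach, as a shift and turn from the pose commanded when the call began, along the tool's axes at that moment; what a row does not reach only later rows make up. A row lasts 1/8 s, in which the tool goes at most 62.5 mm and 10.7 degrees, less where a joint would pass 70% of its speed; a pose out of reach is approached as far as the arm can. A call with a gripper value outside its range is refused whole. The fingers move at their own pace and stop on an object; "newtons" is the grip in N (left out, the last holds). Time passes only in rows, so rows that repeat a pose let the fingers close. It gives the time, the measured TCP pose, the force and the opening at its end, in the units of the state.
- ctrl.get_state(): the state, without advancing time (a new reading comes with each control period).
- vision.get_image(name): name is "side" or "top"; returns the picture (384x512x3 uint8, red, green, blue); there is no depth.
- vision.camera_info(name): a dict with "fov_y" (degrees; the focal length in pixels is half the picture's height over the tangent of half this angle, whatever the lens; pixels are square), "cx", "cy" (the principal point, pixels), "pose" (4x4, takes a point from camera to world coordinates). Camera axes: x right, y down, z forward; pixel columns grow to the right and rows downward; lengths in m; the calibration is good to about 2 mm. A picture is of the moment at which its call begins. camera_info takes no time and is no camera call.
- close_job(): hands the job in, once; it reports no verdict.
The state is a dict: "time": time; "joint_positions": joint angles; "qd": joint speeds; "joint_torque": joint torques, N m; "position": TCP position; "tool_rot": TCP orientation; "ft_force": force on the tool from outside, world axes, zero at the start; "torque": the same for the moment, N m; "grip_width": opening from 0.0 (shut) to 1.0 (fully open).
Only numpy, scipy, OpenCV 4.12 (cv2) and the standard library are available. Lean on these libraries where they do the work, as an engineer would, in place of code of your own. Each camera call takes 0.05 s, during which the arm holds its last target. There are 200 camera calls.

TASK

With a fingertip, push the tea caddy's sliding lid fully shut, and only then turn the brass wing screw on its clamp clockwise (seen from above) by repeated light fingertip strokes against its wings, until it stops. Only push and stroke: do not pinch the screw, do not lift or shove the caddy, and leave everything else on the table where it stands. Take the hand away at the end.

Things in the scene. Friction and masses are not known exactly. Their poses are not given: they have to be found in the camera images.
- caddy: Wooden tea caddy standing loose on rubber feet, about 1.5 kg, 160 mm (x) by 120 mm (y), sides 80 mm high. Origin at the centre of its underside, z up; -x is its front, roughly towards the robot, where the lid slides out. A dark wooden bridge (x 17 to 43 mm, full width) crosses over the lid, its top 92 mm above the table. A sideways push above about 10 N slides the caddy.
- back_board (a point): Top middle of the front face of the caddy's upright back board (full width, 12 mm thick, 118 mm high), 36 mm behind the screw's axis: a finger cannot well pass behind the screw.
- lid (a joint): How far the sliding lid is open, m: 0 fully shut (hard stop), grows as it slides out towards the caddy's -x; starts 0.020 to 0.045. It stays where it is left; pushing takes about 1 N.
- lid_rib (a point): Middle of the outer (-x) face of the lid's push rib, 85 mm above the table: a wooden rib 10 mm thick, 70 mm long along y, standing from 78 to 92 mm above the table. Push this face towards the caddy's +x to shut the lid. The lid's flat top is 78 mm above the table; 11 mm of lid stick out beyond this face. Axes as the caddy's.
- screw_axis (a point): On the wing screw's upright axis at the bridge's top, 92 mm above the table (caddy x 30 mm, y 0); axes as the caddy's. Brass screw: hub 18 mm across, 15 mm high (stub to 18 mm), and two opposite upright flat rounded wings 5 mm thick, each reaching 32 mm from the axis; their lobes stand 8 to 30 mm above the bridge.
- screw (a joint): Angle of the wing screw, rad, growing clockwise seen from above (tightening); 8.0 is tight (hard stop), starts 1.0 to 3.8. At value v the line of the two like wings is turned from the caddy's x by v clockwise seen from above. It stays where it is left, turns with about 0.02 N m and does not noticeably sink.
- honey: Closed amber glass honey jar, with a wooden lid and knob, 66 mm across, 92 mm high; loose, a bystander not to be disturbed. Origin at its underside.
- infuser: Stainless tea infuser ball on a small foot, 51 mm across, 63 mm high with its ring; loose, a bystander not to be disturbed. Origin at its underside.
- saucer: White porcelain saucer, 130 mm across, 16 mm high; loose, a bystander not to be disturbed. Origin at its underside.
- teapot: Cream ceramic teapot, body 120 mm across, 121 mm high, spout to its +y and handle to its -y (each reaches about 95 mm from the centre); loose, a bystander not to be disturbed. Origin at its underside.
- coaster: Round bamboo coaster, 96 mm across, 8 mm thick; loose, a bystander not to be disturbed. Origin at its underside.
- cup: White cup, 72 mm across, 62 mm high, standing on the coaster; loose, a bystander not to be disturbed. Origin at its underside.
- spoon: Steel spoon with a wooden handle, 140 mm long, lying flat; loose, a bystander not to be disturbed. Origin underneath, near its middle.
Not all that is in view belongs to the job. Leave any red look-alike of the caddy alone.

How it is judged:
By the outcome, as a careful person would: the job done as asked, in the order asked, and still so for the second after the job is handed in, with the robot touching nothing.
It also fails if it takes over 64 s, if anything falls off the work surface, if the arm or the gripper's body presses on something with over 40 N, if the wrist force passes 120 N, or if a joint passes its speed limit or range.

## Working session

There is one attempt and no reset: what is moved stays moved. The work goes in short steps, Python scripts to look and compute and a tool call to move; the robot and the scene stay as the last step left them, time stands still between calls to the robot, and variables do not carry over. Pictures are saved under pics/ and viewed, about 8 in all and at most 12, crops included, and the job is handed in when it is done.

Besides the shell and the picture viewer there is one more tool, called by a JSON object that holds its "fn" and its "kwargs", one argument or row to a line. servo_tool: Moves the arm, as the interface text tells. Its arguments: {"type":"object","properties":{"commands":{"type":"array"},"newtons":{"type":"number"}},"required":["commands"]}

```bash
mkdir -p pics
cat > h.py <<'E'
import numpy as np, cv2
from bench import ctrl, vision
def snap(n,f):
    im=vision.get_image(n); cv2.imwrite('pics/'+f,im[:,:,::-1]); return im
def K(n):
    c=vision.camera_info(n); return 192/np.tan(np.radians(c['fov_y'])/2),c['cx'],c['cy'],np.array(c['pose'])
def ray(n,u,v):
    f,cx,cy,T=K(n); d=T[:3,:3]@np.array([(u-cx)/f,(v-cy)/f,1]); return T[:3,3],d
def onz(n,u,v,z):
    o,d=ray(n,u,v); return o+d*(z-o[2])/d[2]
def proj(n,p):
    f,cx,cy,T=K(n); q=T[:3,:3].T@(np.array(p)-T[:3,3]); return np.array([f*q[0]/q[2]+cx,f*q[1]/q[2]+cy])
E
python3 - <<'E'
from h import *
for n in('top','side'):
    snap(n,n+'0.png'); print(n,K(n), vision.camera_info(n))
s=ctrl.get_state(); print(s['position'],s['tool_rot'],s['ft_force'])
E
```

```text
top (np.float64(361.88212037466536), 255.8074429311029, 189.76059456803594, array([[ 0.01709544, -0.98909582,  0.14627781,  0.34423845],
       [-0.99977446, -0.01506644,  0.01496767,  0.05141099],
       [-0.01260058, -0.1465007 , -0.98913031,  1.15383698],
       [ 0.        ,  0.        ,  0.        ,  1.        ]])) {'fov_y': 55.89722247229703, 'cx': 255.8074429311029, 'cy': 189.76059456803594, 'pose': array([[ 0.01709544, -0.98909582,  0.14627781,  0.34423845],
       [-0.99977446, -0.01506644,  0.01496767,  0.05141099],
       [-0.01260058, -0.1465007 , -0.98913031,  1.15383698],
       [ 0.        ,  0.        ,  0.        ,  1.        ]])}
side (np.float64(423.4530529013065), 253.8809618347718, 195.89421452224175, array([[ 0.73443039, -0.37387513,  0.56641803, -0.16099389],
       [-0.67846291, -0.38315096,  0.62680413, -0.67140589],
       [-0.01732286, -0.84463763, -0.53505812,  0.70333838],
       [ 0.        ,  0.        ,  0.        ,  1.        ]])) {'fov_y': 48.78051254141599, 'cx': 253.8809618347718, 'cy': 195.89421452224175, 'pose': array([[ 0.73443039, -0.37387513,  0.56641803, -0.16099389],
       [-0.67846291, -0.38315096,  0.62680413, -0.67140589],
       [-0.01732286, -0.84463763, -0.53505812,  0.70333838],
       [ 0.        ,  0.        ,  0.        ,  1.        ]])}
[0.22384987 0.60971691 0.22157295] [-0.94734419  1.35671609  0.94561988] [0.48392257 1.10290149 0.35549365]
```

```bash
python3 -c "
import cv2,numpy as np
a=cv2.imread('pics/top0.png');b=cv2.imread('pics/side0.png')
"; ls pics
```

```text
side0.png
top0.png
```

View pics/top0.png

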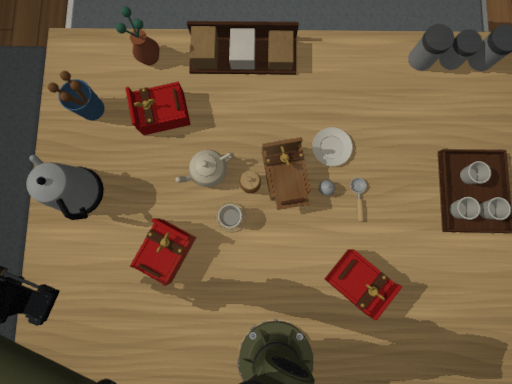

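View pics/side0.png

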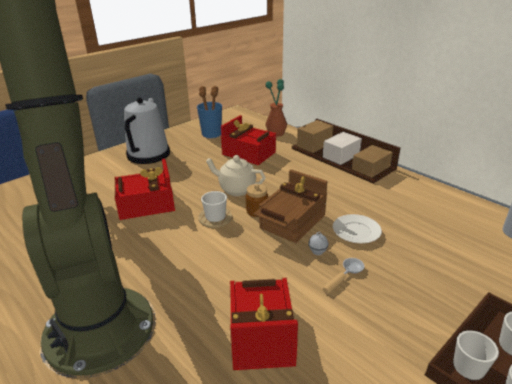

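The brown wooden caddy is at top (287,173) and side (294,207). The three red look-alikes, at top (158,107), (163,251) and (363,284), are to be left alone. Next I enlarge the wooden one to confirm it.

Run:
```python
import cv2,numpy as np
a=cv2.imread('pics/top0.png')[125:220,235:335];b=cv2.imread('pics/side0.png')[160:255,245:345]
r=lambda x:cv2.resize(x,(400,380),interpolation=cv2.INTER_CUBIC)
cv2.imwrite('pics/crop0.png',np.clip(np.hstack([r(a),r(b)])*1.5,0,255).astype('uint8'))
```

```text
(no output)
```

View pics/crop0.png

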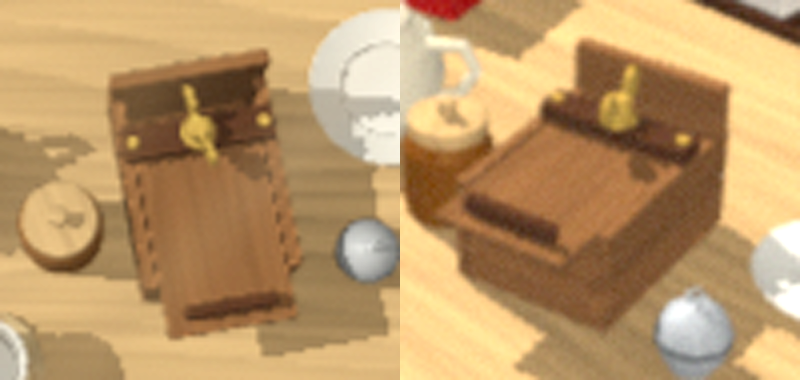

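Run:
```python
from h import *
im=cv2.imread('pics/top0.png'); hsv=cv2.cvtColor(im,cv2.COLOR_BGR2HSV)
m=cv2.inRange(hsv,(20,130,90),(32,255,255)); m[:, :262]=0; m[:,306:]=0; m[:140]=0; m[172:]=0
n,l,st,c=cv2.connectedComponentsWithStats(m)
for i in range(1,n): print(st[i],c[i])
px=lambda u,v:(235+u/4-.5+.125,125+v/4-.5+.125)
P=lambda u,v,z:onz('top',*px(u,v),z)[:2].round(4)
b1,b2=P(133,143,.095),P(263,120,.095); print('bolts',b1,b2,(b1+b2)/2, 'yaw',np.degrees(np.arctan2(b1[1]-b2[1],b1[0]-b2[0]))-90, np.linalg.norm(b1-b2))
print('hub',P(198,131,.107))
print('rib',P(187,316,.092),P(292,300,.092),P(187,318,.078),P(293,303,.078))
print('wings',P(188,88,.115),P(212,158,.115))
r=[P(187,305,.092),P(290,289,.092)];print('rib back',r)
bb=[P(110,76,.118),P(268,50,.118)];print('board rear?',bb)
lip=[P(168,337,.078),P(297,318,.078)];print('lip',lip)
print('infuser',P(370,250,.03),'honey',P(60,218,.08))
```

```text
[280 146   9  20  81] [283.91358025 156.37037037]
[300 154   2   2   4] [300.5 154.5]
[267 159   2   3   6] [267.5 160. ]
bolts [0.5903 0.0328] [ 0.6093 -0.0643] [ 0.5998  -0.01575] yaw 11.071438039805457 0.09894144733123725
hub [ 0.5972 -0.0149]
rib [ 0.4611 -0.0086] [ 0.4742 -0.0858] [ 0.4612 -0.0094] [ 0.4737 -0.0884]
wings [ 0.6277 -0.0069] [ 0.5752 -0.0248]
rib back [array([ 0.4693, -0.0085]), array([ 0.4823, -0.0844])]
board rear? [array([0.6352, 0.0508]), array([ 0.6566, -0.0655])]
lip [array([0.4467, 0.0047]), array([ 0.4624, -0.0913])]
infuser [ 0.5222 -0.155 ] honey [0.5352 0.0868]
```

```bash
cat >> h.py <<'E'
from scipy.spatial.transform import Rotation as R
YAW=np.radians(10.6); X=np.array([np.cos(YAW),np.sin(YAW),0]); Y=np.array([-X[1],X[0],0]); S=np.array([.599,-.0155,0])
def st():
    s=ctrl.get_state(); return s,np.array(s['position']),R.from_rotvec(s['tool_rot'])
def W(x,y,z): return S+X*x+Y*y+[0,0,z]   # caddy-screw frame -> world
def C(p): d=np.array(p)-S; return np.array([d@X,d@Y,p[2]])
E
python3 - <<'E'
from h import *
s,p,r=st(); print(p,r.as_matrix().round(3))
# desired: tool x down, tool z along +-caddy Y
for sg in(1,-1):
    D=R.from_matrix(np.c_[[0,0,-1],np.cross(sg*Y,[0,0,-1]),sg*Y]); print(sg,np.degrees((r.inv()*D).as_rotvec()).round(1))
t=W(-.165,0,.22);print(t)
for q in ([.40,.33,.22],t): print((r.inv().apply(np.array(q)-p)*1000).round())
print(s['joint_positions'])
E
```

```text
[0.22384987 0.60971691 0.22157295] [[-0.001 -0.939  0.345]
 [-0.002  0.345  0.939]
 [-1.    -0.    -0.002]]
1 [-30.8  -0.1  -0. ]
-1 [ 1.492e+02 -0.000e+00  1.000e-01]
[ 0.43681567 -0.04585197  0.22      ]
[   2. -262. -202.]
[   3. -426. -542.]
[-1.20491566  0.32175257 -0.0700691   1.45154384  0.02258119  1.37079319
 -0.05688558]
```

{"fn": "servo_tool", "kwargs": {
  "commands": [
    [[-7,0,0,0,-45,-35,0],[-14,0,0,0,-90,-70,0],[-20,0,0,0,-135,-105,0],[-26,0,0,0,-180,-142,0],[-30.8,0,0,0,-225,-180,0]]
  ],
  "newtons": 20
}}

```text
time: 0.72
position: [0.3739, 0.3617, 0.2222]
tool_rot: [-1.347, 1.114, 1.347]
ft_force: [0.5, 0.2, -0.7]
grip_width: 0.517
```

Run:
```python
from h import *
s,p,r=st(); print(p,r.as_matrix().round(3),s['time'],s['grip_width'],s['ft_force'])
print((r.inv().apply(W(-.165,0,.2)-p)*1000).round())
```

```text
[0.37387406 0.36172964 0.22224852] [[-0.    -0.982 -0.188]
 [-0.    -0.188  0.982]
 [-1.     0.    -0.   ]] 0.725 0.516660643409667 [ 0.4973538   0.15345615 -0.74120763]
[  22.   15. -412.]
```

{"fn": "servo_tool", "kwargs": {
  "commands": [
    [[0,0,0,0,3,-55,0],[0,0,0,0,6,-110,0],[0,0,0,0,9,-165,0],[0,0,0,0,12,-220,0],[0,0,0,0,15,-275,0]]
  ]
}}

```text
time: 1.35
position: [0.409, 0.0888, 0.2224]
tool_rot: [-1.345, 1.115, 1.345]
ft_force: [0.7, 0.2, -0.6]
grip_width: 0.021
```

```bash
cat > g.py <<'E'
from h import *
import sys
s,p,r=st(); print('caddy',(C(p)*1000).round(1),'z axis',r.as_matrix()[:,2].round(3),'f',s['ft_force'].round(2) if hasattr(s['ft_force'],'round') else s['ft_force'],s['time'],s['grip_width'])
f=np.array(s['ft_force']);print('F caddy',f@X,f@Y)
if len(sys.argv)>1:
    t=np.array(eval(sys.argv[1]))/1000; print('tool move',(r.inv().apply(W(*t)-p)*1000).round(1))
E
python3 g.py -165,-4,200
```

```text
caddy [-167.5  137.4  222.4] z axis [-0.185  0.983  0.   ] f [ 0.68  0.17 -0.6 ] 1.35 0.020603177853720782
F caddy 0.700453118506608 0.038450116040590655
tool move [  22.3   -2.4 -141.4]
```

Now I move in front of the rib and check with a picture before touching it.

{"fn": "servo_tool", "kwargs": {
  "commands": [
    [[0,0,0,0,0,-50,0],[0,0,0,10,0,-95,0],[0,0,0,50,0,-141,0],[0,0,0,95,0,-141,0],[0,0,0,95,0,-141,0]]
  ]
}}

```text
time: 1.98
position: [0.4321, -0.0483, 0.1248]
tool_rot: [-1.34, 1.122, 1.35]
ft_force: [0.5, -0.1, -0.3]
grip_width: 0.005
```

```bash
python3 g.py
python3 - <<'E'
from h import *
a=snap('top','t1.png')[125:235,235:335];b=snap('side','s1.png')[160:270,245:345]
r=lambda x:cv2.resize(x,(400,440),interpolation=cv2.INTER_CUBIC)
cv2.imwrite('pics/crop1.png',np.clip(np.hstack([r(a),r(b)])[:,:,::-1]*1.5,0,255).astype('uint8'))
E
```

```text
caddy [-170.    -1.5  124.8] z axis [-0.184  0.983  0.001] f [ 0.52 -0.05 -0.34] 1.975 0.005209350588219981
F caddy 0.5020815572512775 -0.14619514769948483
```

View pics/crop1.png

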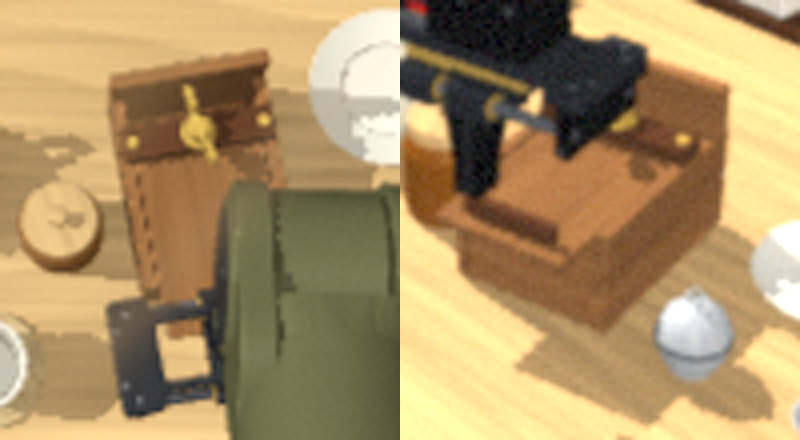

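{"fn": "servo_tool", "kwargs": {
  "commands": [
    [[0,0,0,20,0,0,0],[0,0,0,40,0,-1,0],[0,0,0,40,-8,-2,0],[0,0,0,40,-15,-2,0],[0,0,0,40,-20,-2,0]]
  ]
}}

```text
time: 2.7
position: [0.4569, -0.0458, 0.0889]
tool_rot: [-1.346, 1.114, 1.344]
ft_force: [-0.8, -0.9, 1.3]
grip_width: 0.007
```

```bash
python3 g.py
```

```text
caddy [-145.3   -3.7   88.9] z axis [-0.185  0.983 -0.   ] f [-0.83 -0.94  1.29] 2.7 0.006745997460797323
F caddy -0.992912643481139 -0.7710200111737747
```

{"fn": "servo_tool", "kwargs": {
  "commands": [
    [[0,0,0,3,0,0,0],[0,0,0,3,-2,0,0],[0,0,0,3,-5,0,0],[0,0,0,3,-8,0,0]]
  ]
}}

```text
time: 3.2
position: [0.463, -0.0447, 0.0844]
tool_rot: [-1.344, 1.116, 1.345]
ft_force: [-0.8, 0.1, -0.2]
grip_width: 0.004
```

```bash
python3 g.py
```

```text
caddy [-139.    -3.7   84.4] z axis [-0.185  0.983  0.   ] f [-0.82  0.09 -0.23] 3.2 0.0037826760915410053
F caddy -0.7913374435559126 0.23622293435323796
```

{"fn": "servo_tool", "kwargs": {
  "commands": [
    [[0,0,0,0,-3,0,0],[0,0,0,0,-6,0,0],[0,0,0,0,-9,0,0],[0,0,0,0,-12,0,0]]
  ]
}}

```text
time: 3.7
position: [0.4751, -0.0424, 0.0845]
tool_rot: [-1.345, 1.116, 1.345]
ft_force: [-1.1, -0.3, 0.2]
grip_width: 0.008
```

```bash
python3 g.py
python3 - <<'E'
from h import *
a=snap('side','s2.png')[160:270,245:345]
cv2.imwrite('pics/crop2.png',np.clip(cv2.resize(a,(700,600)[:1]+(590,),interpolation=cv2.INTER_CUBIC)[:,:,::-1]*1.5,0,255).astype('uint8'))
E
```

```text
caddy [-126.7   -3.6   84.5] z axis [-0.185  0.983  0.   ] f [-1.11 -0.27  0.19] 3.7 0.008209051681848599
F caddy -1.1436368680264852 -0.057033778787778606
```

View pics/crop2.png

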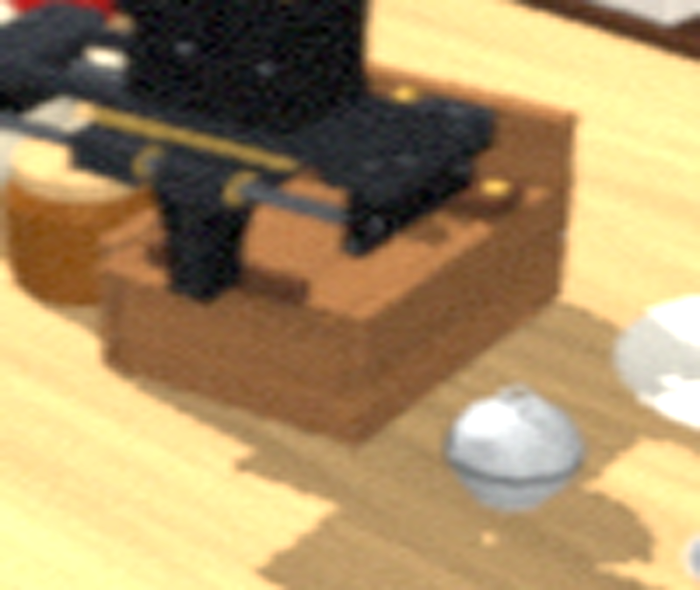

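{"fn": "servo_tool", "kwargs": {
  "commands": [
    [[0,0,0,0,-2,0,0],[0,0,0,0,-4,0,0],[0,0,0,0,-6,0,0],[0,0,0,0,-8,0,0]]
  ]
}}

```text
time: 4.25
position: [0.483, -0.0409, 0.0846]
tool_rot: [-1.345, 1.115, 1.345]
ft_force: [-1.4, 0.8, 0.3]
grip_width: 0.009
```

{"fn": "servo_tool", "kwargs": {
  "commands": [
    [[0,0,0,0,-2,0,0],[0,0,0,0,-4,0,0],[0,0,0,0,-5,0,0]]
  ]
}}

```text
time: 4.62
position: [0.4879, -0.04, 0.0846]
tool_rot: [-1.345, 1.115, 1.345]
ft_force: [-0.7, 0.1, 1.3]
grip_width: 0.004
```

```bash
python3 g.py
```

```text
caddy [-113.7   -3.7   84.6] z axis [-0.185  0.983  0.   ] f [-0.73  0.06  1.26] 4.625 0.004162401439605189
F caddy -0.708740785784426 0.1935374489437821
```

{"fn": "servo_tool", "kwargs": {
  "commands": [
    [[0,0,0,0,-1,0,0],[0,0,0,0,-2,0,0],[0,0,0,0,-3,0,0],[0,0,0,0,-3,0,0]]
  ]
}}

```text
time: 5.12
position: [0.4909, -0.0396, 0.0846]
tool_rot: [-1.345, 1.115, 1.344]
ft_force: [-0.6, -0.3, 1.1]
grip_width: 0.009
```

{"fn": "servo_tool", "kwargs": {
  "commands": [
    [[0,0,0,0,-1,0,0],[0,0,0,0,-2,0,0],[0,0,0,0,-2,0,0]]
  ]
}}

```text
time: 5.5
position: [0.4929, -0.0392, 0.0846]
tool_rot: [-1.345, 1.115, 1.344]
ft_force: [0.2, 0.7, 0.1]
grip_width: 0.002
```

{"fn": "servo_tool", "kwargs": {
  "commands": [
    [[0,0,0,0,-1,0,0],[0,0,0,0,-2,0,0],[0,0,0,0,-2,0,0]]
  ]
}}

```text
time: 5.88
position: [0.4941, -0.039, 0.0845]
tool_rot: [-1.344, 1.117, 1.346]
ft_force: [-3.3, -1.6, 2.8]
grip_width: 0.004
```

```bash
python3 g.py
python3 - <<'E'
from h import *
a=snap('side','s3.png')[160:270,245:345]
cv2.imwrite('pics/crop3.png',np.clip(cv2.resize(a,(700,590),interpolation=cv2.INTER_CUBIC)[:,:,::-1]*1.5,0,255).astype('uint8'))
E
```

```text
caddy [-107.5   -3.8   84.5] z axis [-0.184  0.983  0.   ] f [-3.35 -1.6   2.85] 5.875 0.0038979132088418147
F caddy -3.587275710268005 -0.9573452466175333
```

View pics/crop3.png

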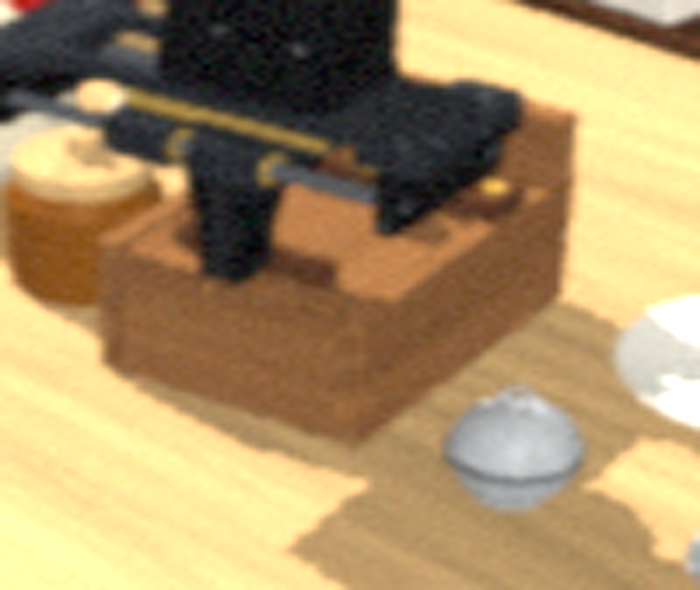

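{"fn": "servo_tool", "kwargs": {
  "commands": [
    [[0,0,0,0,-0.6,0,0],[0,0,0,0,-0.6,0,0]]
  ]
}}

```text
time: 6.18
position: [0.4941, -0.039, 0.0844]
tool_rot: [-1.343, 1.117, 1.347]
ft_force: [-5.8, -1.0, 3.8]
grip_width: 0.001
```

{"fn": "servo_tool", "kwargs": {
  "commands": [
    [[0,0,0,0,6,0,0],[0,0,0,-25,10,0,0],[0,0,0,-55,10,0,0],[0,0,0,-55,-35,-15,0],[0,0,0,-55,-82,-27,0]]
  ]
}}

```text
time: 6.8
position: [0.5833, -0.0499, 0.1411]
tool_rot: [-1.347, 1.111, 1.342]
ft_force: [0.1, -0.4, 0.1]
grip_width: 0.003
```

{"fn": "servo_tool", "kwargs": {
  "commands": [
    [[0,0,0,0,0,0,0],[0,0,0,0,0,0,0]]
  ]
}}

```text
time: 7.05
position: [0.5804, -0.0502, 0.1391]
tool_rot: [-1.345, 1.116, 1.345]
ft_force: [-0.1, 0.6, -0.0]
grip_width: 0.007
```

```bash
python3 g.py -24,-32,107
python3 - <<'E'
from h import *
im=snap('top','t4.png')[:,:,::-1]; b=snap('side','s4.png')[140:240,255:355]
a=im[125:225,235:335]
r=lambda x:cv2.resize(x,(400,400),interpolation=cv2.INTER_CUBIC)
cv2.imwrite('pics/crop4.png',np.clip(np.hstack([r(a),r(b[:,:,::-1])])*1.5,0,255).astype('uint8'))
E
```

```text
caddy [-24.7 -30.7 139.1] z axis [-0.184  0.983 -0.   ] f [-0.11  0.58 -0.03] 7.05 0.006949808441680582
F caddy 0.002788050587236797 0.58835755850115
tool move [32.1 -0.7 -1.3]
```

View pics/crop4.png

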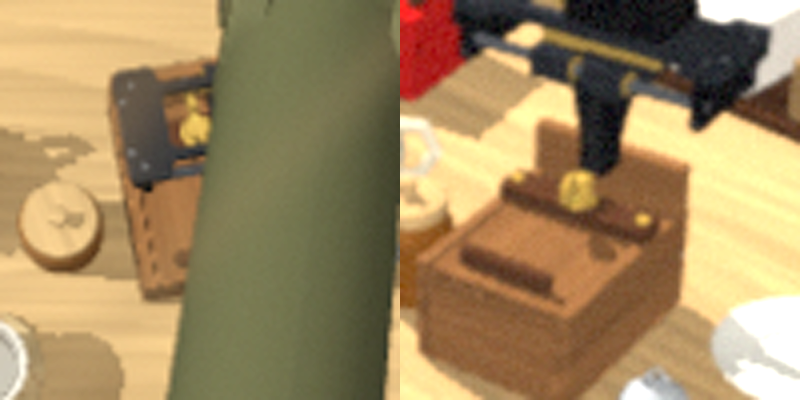

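{"fn": "servo_tool", "kwargs": {
  "commands": [
    [[0,0,0,15,1,-2,0],[0,0,0,31,2,-2,0],[0,0,0,31,2,-2,0]]
  ]
}}

```text
time: 7.52
position: [0.5774, -0.0522, 0.1065]
tool_rot: [-1.343, 1.118, 1.348]
ft_force: [-0.3, 0.5, -0.5]
grip_width: 0.004
```

```bash
python3 g.py; python3 -c "
from h import *
print(proj('side',W(-.0247,-.0307,.139)))"
```

```text
caddy [-28.  -32.1 106.5] z axis [-0.185  0.983  0.001] f [-0.26  0.52 -0.53] 7.525 0.0036262586423593903
F caddy -0.16026643226622053 0.55790047572951
[304.48765355 181.21418799]
```

{"fn": "servo_tool", "kwargs": {
  "commands": [
    [[0,0,0,0,-1,8,0],[0,0,0,0,-1,16,0],[0,0,0,0,-1,24,0],[0,0,0,0,-1,32,0],[0,0,0,0,-3,39,0]]
  ]
}}

```text
time: 8.15
position: [0.5749, -0.0131, 0.1087]
tool_rot: [-1.345, 1.115, 1.345]
ft_force: [0.6, -2.7, 1.2]
grip_width: 0.007
```

{"fn": "servo_tool", "kwargs": {
  "commands": [
    [[0,0,0,0,-4,7,0],[0,0,0,0,-9,13,0],[0,0,0,0,-15,17,0],[0,0,0,0,-21,20,0],[0,0,0,0,-27,21,0]]
  ]
}}

```text
time: 8.78
position: [0.598, 0.0128, 0.1084]
tool_rot: [-1.345, 1.115, 1.345]
ft_force: [-0.9, -0.1, -0.2]
grip_width: 0.007
```

```bash
python3 g.py
```

```text
caddy [  4.2  28.  108.4] z axis [-0.185  0.983  0.001] f [-0.9  -0.08 -0.2 ] 8.775 0.006922482774715856
F caddy -0.8984404754412313 0.0867813228309116
```

{"fn": "servo_tool", "kwargs": {
  "commands": [
    [[0,0,0,0,5,1,0],[0,0,0,-30,7,1,0],[0,0,0,-34,27,-8,0],[0,0,0,-34,27,-35,0],[0,0,0,-34,12,-62,0]]
  ]
}}

```text
time: 9.4
position: [0.5971, -0.0516, 0.1434]
tool_rot: [-1.344, 1.113, 1.344]
ft_force: [0.7, 0.3, 0.6]
grip_width: 0.002
```

{"fn": "servo_tool", "kwargs": {
  "commands": [
    [[0,0,0,-30,0,-15,0],[0,0,0,-30,0,-15,0]]
  ]
}}

```text
time: 9.65
position: [0.6017, -0.0682, 0.1751]
tool_rot: [-1.346, 1.114, 1.338]
ft_force: [-0.2, 1.0, 0.7]
grip_width: -0.001
```

```bash
python3 g.py 8,-36,108
python3 - <<'E'
from h import *
im=snap('top','t5.png')[:,:,::-1]; b=snap('side','s5.png')[140:240,255:355]
a=im[125:225,235:335]
r=lambda x:cv2.resize(x,(400,400),interpolation=cv2.INTER_CUBIC)
cv2.imwrite('pics/crop5.png',np.clip(np.hstack([r(a),r(b[:,:,::-1])])*1.5,0,255).astype('uint8'))
E
```

```text
caddy [ -7.1 -52.3 175.1] z axis [-0.182  0.983 -0.002] f [-0.21  0.95  0.66] 9.65 -0.0013209480718923013
F caddy -0.03604814947997815 0.9737805526203152
tool move [ 67.1 -14.7  16.4]
```

View pics/crop5.png

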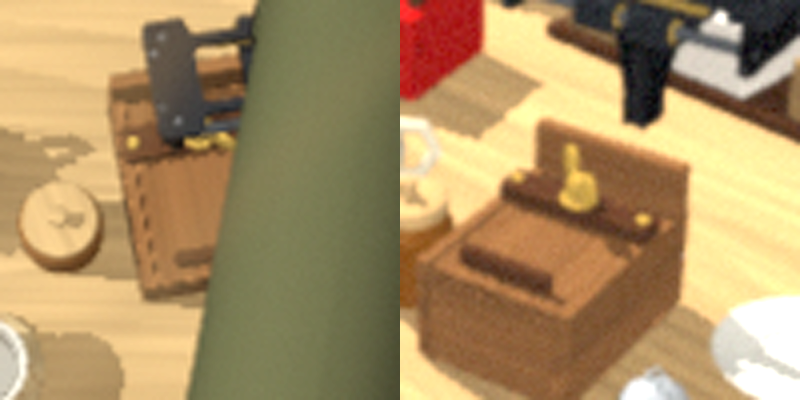

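Run:
```python
from h import *
im=cv2.imread('pics/s5.png');hsv=cv2.cvtColor(im,cv2.COLOR_BGR2HSV)
m=cv2.inRange(hsv,(20,120,70),(34,255,255))
ys,xs=np.nonzero(m[172:198,290:310]);print('mask mean',xs.mean()+290,ys.mean()+172); print('\n'.join(''.join('#' if q else '.' for q in rw) for rw in m[170:198,288:310]))
for ph in range(20,111,10):
    u=np.array([np.cos(np.radians(ph)),np.sin(np.radians(ph))]); print(ph,[proj('side',W(s*.021*u[0],s*.021*u[1],.111)).round(1) for s in(1,-1)])
print('hub top',proj('side',W(0,0,.108)))
```

```text
mask mean 299.06493506493507 185.64935064935065
......................
......................
......................
......................
......................
......................
.........#............
........###...........
.........##...........
.........##...........
........###...........
.........##...........
.........###..........
.........#####........
.........######.......
.........#######......
.........######.......
.........######.......
........########......
........########......
........########......
.........######.......
...........#..........
......................
......................
......................
......................
......................
20 [array([300.5, 179.3]), array([297.4, 186.9])]
30 [array([299.2, 179.2]), array([298.8, 187. ])]
40 [array([297.9, 179.2]), array([300.1, 187. ])]
50 [array([296.6, 179.3]), array([301.5, 186.9])]
60 [array([295.4, 179.6]), array([302.7, 186.6])]
70 [array([294.3, 179.9]), array([303.9, 186.3])]
80 [array([293.3, 180.3]), array([304.8, 185.8])]
90 [array([292.5, 180.8]), array([305.6, 185.3])]
100 [array([291.9, 181.4]), array([306.2, 184.7])]
110 [array([291.5, 182. ]), array([306.6, 184.1])]
hub top [298.94692303 183.99201673]
```

{"fn": "servo_tool", "kwargs": {
  "commands": [
    [[0,0,0,20,-11,15,0],[0,0,0,45,-11,15,0],[0,0,0,67,-11,15,0],[0,0,0,67,-11,15,0]]
  ]
}}

```text
time: 10.25
position: [0.6058, -0.0465, 0.1016]
tool_rot: [-1.343, 1.118, 1.352]
ft_force: [0.1, 0.3, 0.7]
grip_width: 0.003
```

```bash
python3 g.py 4,-34,108
```

```text
caddy [  1.  -31.7 101.6] z axis [-0.187  0.982  0.002] f [0.1  0.3  0.67] 10.25 0.0028399523059993697
F caddy 0.15300441777260224 0.276743380910351
tool move [-6.4 -3.  -2.3]
```

{"fn": "servo_tool", "kwargs": {
  "commands": [
    [[0,0,0,-6,-1,-1,0],[0,0,0,-6,7,4,0],[0,0,0,-6,14,8,0],[0,0,0,-6,20,13,0],[0,0,0,-6,25,20,0]]
  ]
}}

```text
time: 10.88
position: [0.5793, -0.0339, 0.1118]
tool_rot: [-1.345, 1.115, 1.344]
ft_force: [0.4, -0.2, -0.1]
grip_width: 0.005
```

{"fn": "servo_tool", "kwargs": {
  "commands": [
    [[0,0,0,0,2,8,0],[0,0,0,0,2,16,0],[0,0,0,0,0,23,0],[0,0,0,0,-3,29,0],[0,0,0,0,-3,29,0]]
  ]
}}

```text
time: 11.5
position: [0.5775, -0.0034, 0.1113]
tool_rot: [-1.345, 1.114, 1.347]
ft_force: [0.0, 1.1, 0.1]
grip_width: 0.005
```

```bash
python3 g.py -17,24,108
```

```text
caddy [-18.9  15.8 111.3] z axis [-0.186  0.982  0.001] f [0.03 1.05 0.07] 11.5 0.005444802736666319
F caddy 0.2230971142162874 1.0282802449929096
tool move [ 3.3 -1.9  8.2]
```

{"fn": "servo_tool", "kwargs": {
  "commands": [
    [[0,0,0,2,-1,3,0],[0,0,0,3,-2,6,0],[0,0,0,3,-4,8,0],[0,0,0,3,-5,9,0]]
  ]
}}

```text
time: 12.0
position: [0.5807, 0.005, 0.1085]
tool_rot: [-1.345, 1.115, 1.345]
ft_force: [-0.5, -0.8, 0.3]
grip_width: 0.009
```

{"fn": "servo_tool", "kwargs": {
  "commands": [
    [[0,0,0,0,-1,0,0],[0,0,0,0,-2,0,0],[0,0,0,0,-2,0,0]]
  ]
}}

```text
time: 12.38
position: [0.5825, 0.0055, 0.1085]
tool_rot: [-1.344, 1.115, 1.345]
ft_force: [-1.3, 1.0, -0.0]
grip_width: 0.005
```

```bash
python3 g.py -17,24,108;  python3 - <<'E'
from h import *
snap('side','s6.png')
im=cv2.imread('pics/s6.png')
cv2.imwrite('pics/crop6.png',np.clip(cv2.resize(im[150:220,265:345],(640,560),interpolation=cv2.INTER_CUBIC)*1.5,0,255).astype('uint8'))
E
```

```text
caddy [-12.3  23.7 108.5] z axis [-0.185  0.983  0.001] f [-1.29  1.04 -0.05] 12.375 0.004782267767758452
F caddy -1.081707297972589 1.257279308264289
tool move [0.5 4.7 0.3]
```

View pics/crop6.png

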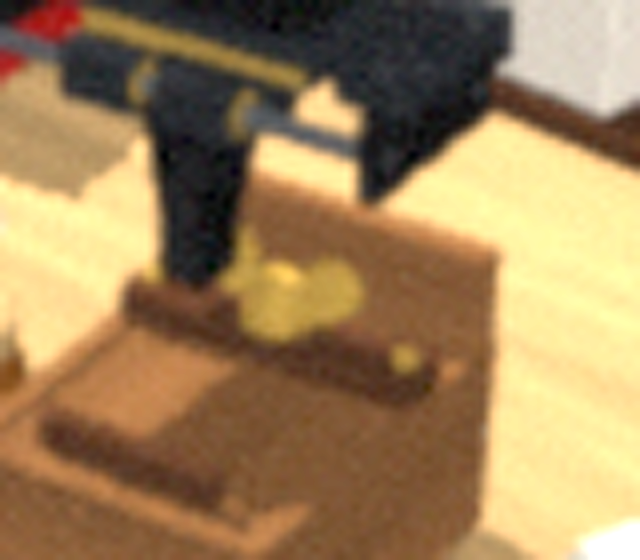

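{"fn": "servo_tool", "kwargs": {
  "commands": [
    [[0,0,0,0,-1,0.5,0],[0,0,0,0,-2,1,0],[0,0,0,0,-2,1,0]]
  ]
}}

```text
time: 12.8
position: [0.5842, 0.0061, 0.1085]
tool_rot: [-1.345, 1.116, 1.345]
ft_force: [-2.3, -1.5, 0.1]
grip_width: 0.007
```

{"fn": "servo_tool", "kwargs": {
  "commands": [
    [[0,0,0,0,-1,0,0],[0,0,0,0,-1,0,0]]
  ]
}}

```text
time: 13.05
position: [0.5844, 0.0061, 0.1084]
tool_rot: [-1.344, 1.118, 1.346]
ft_force: [-4.3, -2.3, 2.5]
grip_width: 0.003
```

{"fn": "servo_tool", "kwargs": {
  "commands": [
    [[0,0,0,0,-0.6,0,0],[0,0,0,0,-0.6,0,0]]
  ]
}}

```text
time: 13.3
position: [0.5845, 0.0061, 0.1084]
tool_rot: [-1.343, 1.118, 1.347]
ft_force: [-6.4, -1.5, 3.0]
grip_width: 0.002
```

```bash
python3 g.py
```

```text
caddy [-10.3  23.9 108.4] z axis [-0.184  0.983  0.   ] f [-6.38 -1.5   3.  ] 13.3 0.0024242892476745302
F caddy -6.54364504242065 -0.29999108051552165
```

Force climbs with no further motion, so the screw is at its stop. Now I retract.

{"fn": "servo_tool", "kwargs": {
  "commands": [
    [[0,0,0,0,5,0,0],[0,0,0,-10,9,2,0],[0,0,0,-60,9,2,0],[0,0,0,-110,15,20,0],[0,0,0,-120,45,75,0]]
  ]
}}

```text
time: 13.92
position: [0.532, 0.0699, 0.2335]
tool_rot: [-1.345, 1.111, 1.332]
ft_force: [-0.4, 1.7, -1.2]
grip_width: 0.006
```

{"fn": "servo_tool", "kwargs": {
  "commands": [
    [[0,0,0,0,30,55,0],[0,0,0,0,60,110,0],[0,0,0,0,60,165,0],[0,0,0,0,60,220,0],[0,0,0,0,60,220,0]]
  ]
}}

```text
time: 14.55
position: [0.4268, 0.2822, 0.2292]
tool_rot: [-1.35, 1.108, 1.351]
ft_force: [0.3, -1.0, -0.2]
grip_width: 0.004
```

```bash
python3 g.py
python3 - <<'E'
from h import *
snap('top','t7.png');snap('side','s7.png')
a=cv2.imread('pics/t7.png')[125:220,235:335];b=cv2.imread('pics/s7.png')[160:255,245:345]
r=lambda x:cv2.resize(x,(400,380),interpolation=cv2.INTER_CUBIC)
cv2.imwrite('pics/crop7.png',np.clip(np.hstack([r(a),r(b)])*1.5,0,255).astype('uint8'))
for n in('t','s'):
    x=cv2.imread(f'pics/{n}7.png').astype(int);y=cv2.imread({'t':'pics/top0.png','s':'pics/side0.png'}[n]).astype(int)
    x=np.abs(x-y).max(2)>60; c=cv2.connectedComponentsWithStats(cv2.morphologyEx(x.astype('uint8'),cv2.MORPH_OPEN,np.ones((2,2))))
    print(n,[tuple(map(int,q)) for q in c[2][1:] if q[4]>10])
E
```

```text
caddy [-114.5  324.3  229.2] z axis [-0.193  0.981  0.002] f [ 0.3  -1.   -0.23] 14.55 0.004049625199488255
F caddy 0.10730024133159663 -1.040337585257225
t [(91, 151, 113, 133, 4803), (95, 175, 9, 27, 94), (301, 201, 8, 4, 18), (282, 203, 18, 5, 66), (84, 208, 11, 8, 43), (144, 241, 38, 40, 751), (144, 265, 8, 5, 21), (184, 264, 9, 6, 43), (18, 278, 43, 49, 1275), (134, 285, 110, 99, 5453), (175, 284, 10, 6, 50), (191, 299, 5, 3, 14), (12, 344, 104, 40, 1851), (183, 380, 12, 4, 39)]
s [(141, 0, 46, 36, 1094), (54, 4, 14, 53, 116), (158, 37, 31, 28, 699), (161, 65, 53, 68, 1760), (0, 66, 11, 38, 219), (77, 96, 7, 4, 21), (148, 99, 6, 6, 31), (80, 102, 5, 11, 41), (85, 156, 5, 38, 115), (23, 176, 16, 31, 251), (90, 193, 9, 5, 34), (100, 198, 19, 66, 290), (272, 205, 8, 4, 20), (111, 208, 132, 176, 6442), (19, 219, 26, 75, 417), (224, 241, 44, 28, 334), (279, 246, 36, 21, 271), (270, 265, 126, 119, 3069), (305, 274, 3, 5, 11), (47, 294, 4, 5, 14), (364, 312, 6, 7, 22), (319, 316, 18, 19, 94), (372, 318, 7, 5, 24), (356, 335, 4, 4, 12), (359, 340, 5, 5, 14), (161, 356, 6, 4, 16)]
```

View pics/crop7.png

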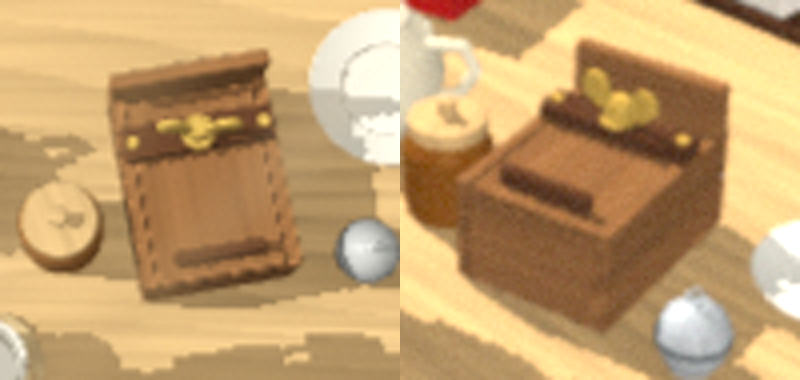

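```bash
python3 -c "
from bench import close_job; close_job()"
```

```text
the job is handed in; nothing more can be done
```

The lid is fully shut and the wing screw is turned to its stop, in that order. I handed the job in at about 14.7 s on the robot's clock, with the hand raised and clear of everything.

- **Lid:** I pushed the rib with the closed fingertips until it stopped moving. The force rose to about 6 N with no further motion, and the final pictures show the lid edge flush with the caddy front.
- **Screw:** Two fingertip strokes turned it clockwise by about 287°. The last one ended at a hard stop, about 6.5 N with no motion. In the final top view the wings lie about 8° past the caddy's y axis, which matches the 8.0 rad end stop.
- **Surroundings:** The caddy, honey jar and infuser look unmoved in the before-and-after crops. For the rest of the table I only compared the pictures by pixel difference. The differences it showed I put down to the arm, its shadows, the lid and the screw, but I did not check each one.

One check disagreed slightly: my first estimate put the middle of the rib about 8 mm off the caddy's centreline. I pushed near the centreline anyway and the lid slid straight. No check failed.

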